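Unlock the bottle carriage and slide it home under the capping press

TASK

Hold down the red lock button on the press's carriage with a fingertip and, while holding it down, push the carriage along its rail until it is fully home against the yellow end stop, so the amber bottle it carries stands under the press head; then let go of the button so the lock catches, and move clear. Do not touch the bottle on the carriage, and leave the other bottles and vessels around the press as they stand. Nothing is to be grasped or lifted.

Things in the scene. Friction and masses are not known exactly. Their poses are not given: they have to be found in the camera images.
- press: small bench capping press fixed to the table: grey base plate 150 x 460 x 12 mm, a rail along its length, a white column and press head over the rail. Origin at the centre of the plate's underside, on the table. The rail lies above the origin, along the press's own y axis; the carriage slides level along it, in the press's +y direction, to the end stop
- press_head (a point): underside of the black plunger of the press head, over the middle of the rail, 156 mm above the table. The white head around it is 60 mm wide along the rail and reaches up to 235 mm; its column, 250 mm tall, stands 43 to 73 mm to the press's +x side. With the carriage home the bottle stands right below this point
- carriage (a joint): travel of the aluminium carriage along the rail, m: grows toward the end stop, 0.150 = fully home against the stop. It starts locked at 0. The carriage weighs about 0.8 kg with its bottle; unlocked it slides with about 1 to 2 N, locked it only has 1 mm of play
- lock_button (a joint): travel of the red lock button, m: 0 = up, locked; 0.006 = fully down. A spring pushes it up: about 3 N to start, 6 N fully down. Up, a tooth on its stem stands in a toothed rack (notches 10 mm apart) and locks the carriage; from 0.002 down it is free. Let go, it springs up into the next notch; home has a notch of its own
- button_top (a point): centre of the flat top of the round red lock button, 32 mm in diameter, on the carriage: 60 mm above the table when up, 12 mm above the carriage deck (80 mm wide, 48 mm above the table). It moves with carriage and button. A fingertip on it can drag the carriage by friction or push against the thumb ledge
- ledge (a point): middle of the top edge of the thumb ledge, a dark steel upright on the carriage, 50 mm wide across the rail and 8 mm thick, 27 mm ahead of the button's centre on the end-stop side (its face toward the button is 23 mm from that centre); its top 72 mm above the table
- carriage_nose (a point): middle of the carriage's leading face, 150 mm ahead of the button's centre toward the end stop; 41 mm above the table
- stop_face (a point): middle of the face of the yellow end stop block (80 mm wide) that the carriage's nose comes to rest against; 41 mm above the table, at the end of the rail
- bottle: stoppered amber bottle with a white label, fixed in the holder on the carriage, 56 mm in diameter, 92 mm tall, its axis 110 mm ahead of the button's centre; its top 148 mm above the table. Origin at the centre of its underside
- amber0: loose stoppered amber glass bottle with a white label, 54 mm in diameter and 95 mm tall, standing beside the press; a bystander. Origin at the centre of its underside
- amber1: loose stoppered amber glass bottle with a white label, 54 mm in diameter and 95 mm tall, standing beside the press; a bystander. Origin at the centre of its underside
- amber2: loose stoppered amber glass bottle with a white label, 54 mm in diameter and 95 mm tall, standing beside the press; a bystander. Origin at the centre of its underside
- amber3: loose stoppered amber glass bottle with a white label, 54 mm in diameter and 95 mm tall, standing beside the press; a bystander. Origin at the centre of its underside
- beaker: loose open steel beaker, 60 mm across the rim, 65 mm tall; a bystander. Origin at the centre of its underside
- stopper: loose black bottle stopper, 36 mm across, 26 mm tall; a bystander. Origin at the centre of its underside
- jar: loose white ceramic jar with a brass lid, 52 mm across, 47 mm tall; a bystander. Origin at the centre of its underside

How it is judged:
On the way, in this order (a step that is already met when the one before it is completed fails the run):
1. the lock button is held down while the carriage is still away from the end stop (value of joint lock_button above 0.0025 m and value of joint carriage below 0.06 m), for 0.1 s.
2. the carriage is home against the end stop with the button still held down (value of joint carriage above 0.146 m and value of joint lock_button above 0.002 m), for 0.05 s.
At the end, for the whole second after the job is handed in: The carriage rests within 4 mm of the end stop, the lock button is up again (within 1 mm) and the bystanders stand upright within 20 mm of where they were (value of joint carriage above 0.146 m and value of joint lock_button below 0.001 m and velocity of joint carriage between -0.01 and 0.01 m/s and distance of each of amber0, amber1, amber2, amber3, beaker, stopper, jar from where it was at the start of the episode below 0.02 m and angle between each of amber0, amber1, amber2, amber3, beaker, stopper, jar's own z axis and vertical below 0.2 rad); the robot touches nothing.
It fails at once if the bottle on the carriage is touched (contact force between the fingers and bottle above 1 N).
It fails at once if the bottle on the carriage is touched by the arm (contact force between the arm and bottle above 1 N).
It fails at once if a bystander is shoved away, lifted or knocked over (distance of any of amber0, amber1, amber2, amber3, beaker, stopper, jar from where it was at the start of the episode above 0.02 m or angle between any of amber0, amber1, amber2, amber3, beaker, stopper, jar's own z axis and vertical above 0.5 rad).
It also fails if it takes over 35 s, if anything falls off the work surface, if the arm or the gripper's body presses on something with over 40 N, if the wrist force passes 120 N, or if a joint passes its speed limit or range.

ROBOT

A 7-joint arm with a two-finger parallel gripper is mounted at the origin on the work surface. World frame = base frame: x ahead of the robot, y to its left, z up, the work surface at z = 0. Lengths are in m, angles in rad, forces in N, time in s.
With the tool pointing down it reaches from about 0.425 to 0.975 m from the base axis. Payload 16.7 kg.
Tool frame: the origin (TCP) lies at the very end of the fingers, on their centre line; the grasp point (between the pads) lies 19 mm behind it (env.pinch_z is the z of the grasp point in the tool frame, in m); z points along the fingers, y is the direction in which the jaws open and shut (so a half turn about z gives the same grasp; the last joint's range is limited). The gripper opens to 85 mm and grips with 20 to 120 N. Pads are 22 mm wide; open, the fingers measure 114 mm over their backs; the gripper's body (76 mm by 85 mm) begins 54 mm behind the grasp point. The pads swing forward as they close: fully open they stand 13 mm farther back than shut.
Start: joints at [0.959, 0.426, 0.074, 1.606, -0.034, 1.111, -0.067], TCP at [0.301, -0.604, 0.231] pointing down, gripper open.
Joint ranges: [-2.85, 2.85], [-0.5, 2.14], [-1.23, 1.37], [0.21, 2.46], [-1.02, 4.16], [0.16, 2.05], [-2.73, 2.73]. Speed limits (rad/s): [1.89, 1.89, 2.39, 2.39, 3.01, 3.01, 3.01].

INTERFACE

Orientations are given as a unit quaternion [x, y, z, w].
In Python, from cell import env gives the robot as it stands. Calls block until the motion is done:
- env.reach(position, orientation): joint-space move of the TCP to a pose.
- env.move_l(position, orientation=None, feed=0.15): straight line of the TCP; orientation=None keeps the orientation; feed is the mean speed in m/s.
- env.movej(angles): joint-space move.
- env.command_gripper(opening, strength=None): finger opening in m; strength is the grip in N (None keeps the last); returns when the fingers have stopped.
- env.wait(seconds).
- env.solve_ik(position, orientation): joint angles nearest the present ones, or None.
- env.sense(): the state.
- env.grab_frame(name): name is "scene" or "top" or "wrist"; returns a dict with "img" (420x560x3 uint8, red, green, blue), "fx", "fy", "cx", "cy" (pixels), "camera_from_world" (4x4, takes a point from world to camera coordinates). Camera axes: x right, y down, z forward; pixel columns grow to the right and rows downward; lengths in m; the calibration is good to about 2 mm. A picture is of the moment at which its call begins. There is no depth.
A pose or a line that the arm cannot do raises env.IKError and nothing moves.
- env.job_done(): hands the job in, once; it reports no verdict.
The state is a dict: "clock": time; "qpos": joint angles; "joint_vel": joint speeds; "effort": joint torques, N m; "position": TCP position; "eef_rot": TCP orientation; "contact_force": force on the tool from outside, world axes, zero at the start; "torque": the same for the moment, N m; "width": finger opening in m.
Only numpy, scipy, OpenCV 4.12 (cv2) and the standard library are available. Lean on these libraries where they do the work, as an engineer would, in place of code of your own. Each camera call takes 0.05 s, during which the arm holds its last target. There are 200 camera calls.

## Working session

There is one attempt and no reset: what is moved stays moved. The work goes in short steps, each a Python script; the robot and the scene stay as the last script left them, time stands still between calls to the robot, and variables do not carry over. Pictures are saved under pics/ and viewed, about 8 in all and at most 12, crops included, and the job is handed in when it is done.

```bash
mkdir -p pics
python3 - <<'E'
from cell import env
import cv2, numpy as np, pickle
d={}
for n in("scene","top"):
    f=env.grab_frame(n); d[n]=f; cv2.imwrite(f"pics/{n}0.png",f["img"][:,:,::-1])
    print(n,f["fx"],f["cx"],f["cy"],np.linalg.inv(f["camera_from_world"]).round(3).tolist())
pickle.dump(d,open("f0.pkl","wb"))
s=env.sense();print(s["clock"],s["position"],s["eef_rot"],s["width"],env.pinch_z)
E
```

```text
scene 505.6564076370804 277.0844719241475 203.21915645301564 [[-0.468, 0.474, -0.746, 1.272], [0.884, 0.255, -0.393, 0.425], [0.004, -0.843, -0.538, 0.621], [0.0, 0.0, 0.0, 1.0]]
top 409.89424627675425 278.39001612273216 207.7325167962427 [[-0.017, -0.978, 0.207, 0.425], [-1.0, 0.016, -0.004, 0.063], [0.001, -0.207, -0.978, 0.864], [0.0, 0.0, 0.0, 1.0]]
0.1 [ 0.30115282 -0.60367652  0.23067608] [ 9.73355597e-01  2.29300124e-01 -1.61530982e-04 -5.55942538e-04] 0.08531148926115602 -0.0187
```

View pics/scene0.png

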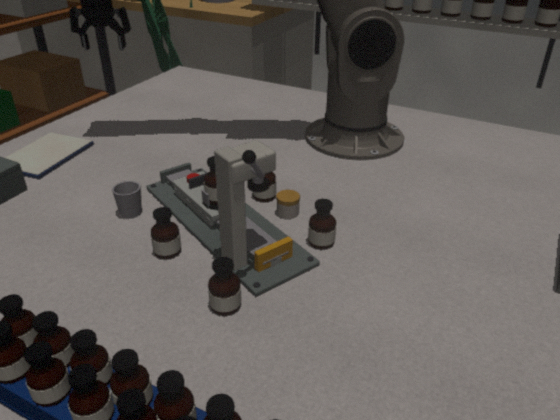

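View pics/top0.png

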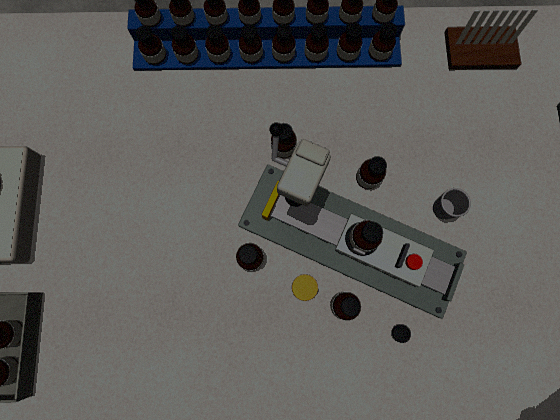

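The top view shows the red button at about (414,262), the ledge at (402,255), the carriage bottle at (367,237), and the yellow stop at (271,201). The head is at (305,170). The bystanders are at (285,138), (372,172), (453,205), (250,257), (305,288), (346,306) and (401,333). The scene view shows the button at (194,178), partly hidden behind the bottle.

```bash
cat > h.py <<'E'
import numpy as np, cv2
def onplane(f,px,z):
    T=np.linalg.inv(f["camera_from_world"]); r=T[:3,:3]@[(px[0]-f["cx"])/f["fx"],(px[1]-f["cy"])/f["fy"],1]
    return T[:3,3]+r*(z-T[2,3])/r[2]
def blobs(f,lo,hi,minA=15):
    m=cv2.inRange(cv2.cvtColor(f["img"],cv2.COLOR_RGB2HSV),lo,hi)
    n,_,st,c=cv2.connectedComponentsWithStats(m)
    return [(st[i,4],c[i].round(1),st[i,:4]) for i in range(1,n) if st[i,4]>=minA]
E
python3 - <<'E'
from h import *; import pickle
d=pickle.load(open("f0.pkl","rb")); t=d["top"]
for n in d:
  print(n,"red",blobs(d[n],(0,200,120),(6,255,255)),"yel",blobs(d[n],(18,150,90),(32,255,255)))
for n in d:
  for b in blobs(d[n],(0,200,120),(6,255,255)): print(n,onplane(d[n],b[1],.058))
sc=np.array([onplane(t,p,.012)[:2] for p in[(271,171),(459,254),(438,310),(246,223)]])
print("screws",sc.round(4).tolist(),"centre",sc.mean(0))
for a,b in((1,0),(2,3)): v=sc[a]-sc[b]; print(np.hypot(*v),np.degrees(np.arctan2(-v[1],-v[0])))
m=cv2.inRange(t["img"],(130,130,130),(255,255,255))
n,l,st,c=cv2.connectedComponentsWithStats(m)
for i in range(1,n):
  if 300<st[i,4]<9000: 
    r=cv2.minAreaRect(np.argwhere(l==i)[:,::-1].astype(np.float32)); print(st[i],r)
for n,p,z in(("amb285",(284,130),.095),("amb372",(377,163),.095),("beak",(454,203),.065),("amb250",(251,257),.095),("jar",(305,288),.047),("amb346",(346,306),.095),("stop",(401,333),.026),("ledge",(402,255),.072),("cbot",(370,231),.148)): print(n,onplane(t,p,z).round(3))
E
```

```text
scene red [] yel [(np.int32(147), array([287.4, 195.9]), array([278, 191,  21,  11], dtype=int32)), (np.int32(208), array([273.1, 245.9]), array([255, 237,  37,  19], dtype=int32))]
top red [] yel [(np.int32(194), array([270.4, 201.4]), array([262, 181,  17,  36], dtype=int32)), (np.int32(518), array([304.5, 287.1]), array([292, 275,  26,  26], dtype=int32))]
screws [[0.6866, 0.0736], [0.5005, -0.3143], [0.3886, -0.2597], [0.5732, 0.1278]] centre [ 0.5372192  -0.09316119]
0.43018729299669906 64.3786165177
0.4292491317297486 64.51744599220989
amb285 [0.746 0.045 0.095]
amb372 [ 0.674 -0.136  0.095]
beak [ 0.598 -0.292  0.065]
amb250 [0.494 0.112 0.095]
jar [0.436 0.01  0.047]
amb346 [ 0.402 -0.061  0.095]
stop [ 0.347 -0.177  0.026]
ledge [ 0.495 -0.178  0.072]
cbot [ 0.532 -0.101  0.148]
```

Run:
```python
from h import *; import pickle
d=pickle.load(open("f0.pkl","rb")); t=d["top"]; print(t["img"][262,414], d["scene"]["img"][178,194])
u=np.array([np.cos(np.radians(64.45)),np.sin(np.radians(64.45))]); w=np.array([u[1],-u[0]]); C=np.array([.5372,-.0932])
for n in d:
  for lo,hi in(((0,170,60),(5,255,255)),((175,170,60),(180,255,255))):
    for b in blobs(d[n],lo,hi):
      if b[0]>30:
        p=onplane(d[n],b[1],.059); print(n,b,p,"press xy",w@(p[:2]-C),u@(p[:2]-C))
for z,p in((.05,(270.4,201.4)),): 
  q=onplane(t,p,z); print("stop",q,w@(q[:2]-C),u@(q[:2]-C))
for n,p in dict(amb285=(.746,.045),amb372=(.674,-.136),beak=(.598,-.292),amb250=(.494,.112),jar=(.436,.01),amb346=(.402,-.061),stopper=(.347,-.177),ledge=(.495,-.178),cbot=(.532,-.101)).items(): p=np.array(p)-C; print(n,(w@p).round(3),(u@p).round(3))
```

```text
[113   9   0] [43 42 44]
top (np.int32(173), array([414.3, 261.2]), array([407, 254,  16,  16], dtype=int32)) [ 0.48381722 -0.20461645  0.059     ] press xy -0.0001086805234430278 -0.12354487208900054
stop [0.61041318 0.07516942 0.05      ] -0.006563887724313073 0.18348119282437889
amb285 0.129 0.215
amb372 0.142 0.02
beak 0.141 -0.153
amb250 -0.127 0.167
jar -0.136 0.049
amb346 -0.136 -0.029
stopper -0.135 -0.158
ledge -0.001 -0.095
cbot -0.001 -0.009
```

The measurements agree with the given sizes: the button is 0.1 mm off the rail axis, and the ledge, bottle and stop are at their stated distances. Next I close the fingers and hover over the button with the jaws across the rail.

```bash
cat >> h.py <<'E'
A=np.radians(64.45); u=np.array([np.cos(A),np.sin(A)]); w=np.array([u[1],-u[0]]); C=np.array([.5372,-.0932])
Q=[np.cos(A/2),np.sin(A/2),0,0]
def P(y,z,x=0): return [*(C+u*y+w*x),z]
E
python3 - <<'E'
from cell import env
from h import *
env.command_gripper(0.0,20)
print(env.sense()["width"])
for y,z in((-.1235,.2),(-.1235,.054),(.03,.054),(.03,.2)): print(env.solve_ik(P(y,z),Q))
env.reach(P(-.1255,.2),Q)
env.move_l(P(-.1255,.075),feed=.12)
s=env.sense();print(s["clock"],s["position"],s["contact_force"])
a=env.grab_frame("top")["img"][120:340,200:500];b=env.grab_frame("scene")["img"][100:320,80:380]
cv2.imwrite("pics/hover.png",cv2.resize(np.vstack([a,b])[:,:,::-1],None,fx=1.35,fy=1.35))
E
```

```text
0.00028768547632896117
[ 0.4911      0.22843431 -0.24542007  1.959604    0.06715615  0.96123341
 -0.23260621]
[ 0.47516471  0.43209552 -0.23901541  2.06856061  0.16279149  0.6582309
 -0.31774169]
[ 0.28854388  0.48030356 -0.35291587  1.99921673  0.24956161  0.70313781
 -0.66514846]
[ 0.32103153  0.28640678 -0.3774326   1.89239088  0.12522304  0.98560012
 -0.55772108]
3.6667 [ 0.48345049 -0.20659837  0.07560673] [0.46262415 0.61309158 0.48792532]
```

View pics/hover.png

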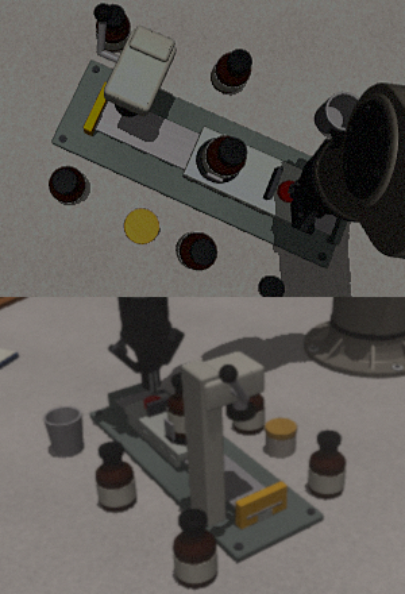

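The fingertips are over the button, behind the ledge and clear of everything else. Next I press while monitoring force.

Run:
```python
from cell import env
from h import *
env.move_l(P(-.1225,.064),feed=.08)
f0=env.sense()["contact_force"]
for z in(.060,.058,.056,.0545,.0535,.0525):
    env.move_l(P(-.1225,z),feed=.03); s=env.sense(); f=s["contact_force"]-f0; print(z,s["position"][2].round(4),f.round(2),s["clock"])
    if f[2]>9: break
```

```text
0.06 0.06 [0.73 0.82 1.7 ] 4.3417
0.058 0.0581 [ 0.52 -0.32  3.25] 4.5917
0.056 0.0561 [1.3  0.14 4.  ] 4.8417
0.0545 0.0546 [ 1.51 -0.23  4.2 ] 5.0917
0.0535 0.054 [-0.64  1.36 10.59] 5.3417
```

The button is fully down: it bottoms at z ≈ 0.054, and the spring force matched the given values on the way. Next I push it part-way and check.

Run:
```python
from cell import env
from h import *
for y in(-.10,-.07,-.04):
    env.move_l(P(y,.0535),feed=.06); s=env.sense(); f=s["contact_force"]; print(y,(u@(s["position"][:2]-C)).round(4),s["position"][2].round(4),"along",(u@f[:2]).round(2),"fz",f[2].round(2),s["clock"])
a=env.grab_frame("top")["img"][120:340,200:500];b=env.grab_frame("scene")["img"][60:320,80:380]
cv2.imwrite("pics/mid.png",cv2.resize(np.vstack([a,b])[:,:,::-1],None,fx=1.25,fy=1.25))
```

```text
-0.1 -0.0996 0.054 along 0.72 fz 11.72 5.8667
-0.07 -0.0696 0.054 along 1.49 fz 12.03 6.5167
-0.04 -0.0395 0.054 along 1.49 fz 12.68 7.1667
```

View pics/mid.png

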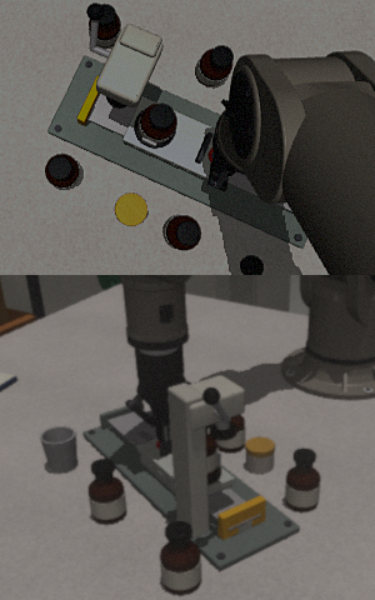

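The carriage follows the fingertip (bottle now at crop (157,122)) and the wrist is still clear of the head. I'll continue in small steps to the stop, watching the force along the rail.

Run:
```python
from cell import env
from h import *
for y in [-.01,.005,.015,.02]+[.024+.002*i for i in range(12)]:
    env.move_l(P(y,.0535),feed=.05); s=env.sense(); f=s["contact_force"]; a=u@f[:2]; print(round(y,3),(u@(s["position"][:2]-C)).round(4),s["position"][2].round(4),"along",a.round(2),"lat",(w@f[:2]).round(2),"fz",f[2].round(2),s["clock"])
    if abs(a)>8 or s["position"][2]<.0532: break
a=env.grab_frame("top")["img"][120:340,200:500];b=env.grab_frame("scene")["img"][60:320,80:380]
cv2.imwrite("pics/home.png",cv2.resize(np.vstack([a,b])[:,:,::-1],None,fx=1.25,fy=1.25))
```

```text
-0.01 -0.0096 0.054 along 1.7 lat 0.22 fz 10.94 8.0167
0.005 0.0055 0.054 along 1.39 lat -0.04 fz 10.15 8.4667
0.015 0.0156 0.054 along 0.27 lat -0.56 fz 11.26 8.8167
0.02 0.0205 0.054 along 1.8 lat 0.03 fz 10.55 9.0667
0.024 0.0244 0.054 along 1.11 lat 0.93 fz 11.28 9.3167
0.026 0.0262 0.054 along 0.66 lat 0.11 fz 11.02 9.5667
0.028 0.0278 0.054 along -1.08 lat 0.09 fz 11.72 9.8167
0.03 0.0289 0.054 along -6.03 lat 0.89 fz 12.99 10.0667
0.032 0.0306 0.054 along -7.01 lat -0.11 fz 14.85 10.3167
0.034 0.0325 0.054 along -7.25 lat -0.5 fz 13.56 10.5667
0.036 0.0345 0.0539 along -7.95 lat -0.97 fz 13.97 10.8167
0.038 0.0365 0.0539 along -7.78 lat 0.84 fz 13.06 11.0667
0.04 0.0386 0.0539 along -7.36 lat -0.27 fz 12.68 11.3167
0.042 0.0388 0.0539 along -16.81 lat -0.68 fz 18.3 11.5667
```

View pics/home.png

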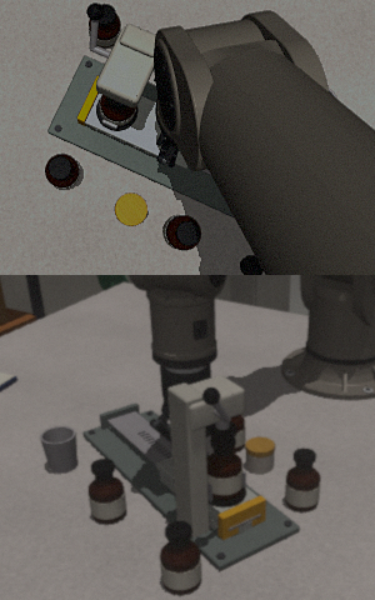

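The carriage is home. The force rose at y ≈ 0.028 (0.0275 predicted), the fingertip then slid about 10 mm, and the ledge took 17 N against the stop. I'll lift straight up so the lock catches, then retreat.

Run:
```python
from cell import env
from h import *
env.move_l(P(.041,.058),feed=.03)
env.move_l(P(.040,.066),feed=.04); print(env.sense()["contact_force"].round(2))
env.move_l(P(.038,.10),feed=.1)
env.move_l(P(-.05,.22),feed=.15)
env.move_l(P(-.20,.26),feed=.2)
env.wait(.3); s=env.sense(); print(s["clock"],s["position"],s["contact_force"].round(2))
t=env.grab_frame("top"); a=t["img"][100:340,200:500];b=env.grab_frame("scene")["img"][60:320,80:380]
for b_ in blobs(t,(0,170,60),(5,255,255)):
    p=onplane(t,b_[1],.060); print(b_[:2],w@(p[:2]-C),u@(p[:2]-C))
cv2.imwrite("pics/end.png",cv2.resize(np.vstack([a,b])[:,:,::-1],None,fx=1.2,fy=1.2))
```

```text
[-4.42 -6.65  5.68]
15.175 [ 0.45117954 -0.27302068  0.25981407] [0.62 0.09 0.2 ]
(np.int32(162), array([343.7, 229.9])) -0.0006720608883700138 0.025887234732169823
```

View pics/end.png

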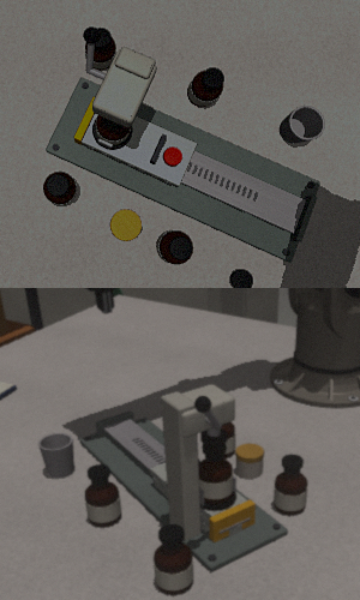

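Run:
```python
from cell import env
env.job_done(); print(env.sense()["clock"])
```

```text
the job is handed in; nothing more can be done
the job is handed in; nothing more can be done
```

I pressed the lock button fully down with the closed fingertips and pushed the carriage to the end stop. I then lifted off so the lock could catch, moved clear, and handed the job in at about 15 s; it reports no verdict.

- **Carriage home:** the last top picture puts the button 149.4 mm from where it started, against 150 mm for fully home (calibration good to about 2 mm). While pushing, the force rose at the predicted place. The fingertips then slid about 11 mm forward on the button and pressed the ledge with 17 N against the stop.
- **Bottle and bystanders:** the bottle stands under the press head, and the bystanders look unmoved in the pictures. I did not measure their positions again.
- **Robot clear:** the contact force after retreating was about 0.6 N, which is the usual sensor noise. At the first stop while lifting off, with the tip above the button, the sensor still read about 8 N along the rail and 6 N up. I put this down to the fingertips still pressing on the ledge. It was gone once I had retreated.
- **Not checked directly:** I did not measure that the button is back up. I infer it from the spring, the home position and the final picture.

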